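# Wind the bench timer and set it to the red tab

## Robot

A 7-joint arm with a two-finger parallel gripper is mounted at the origin on a cart in front of the work surface, level with it; the furniture and walls round the work are solid. World frame = base frame: x ahead of the robot, y to its left, z up, the work surface at z = 0. Lengths are in m, angles in rad, forces in N, time in s.
With the tool pointing down it reaches from about 0.425 to 0.825 m from the base axis. Payload 3.6 kg.
Tool frame: the origin (TCP) lies at the very end of the fingers, on their centre line; the grasp point (between the pads) lies 19 mm behind it; z points along the fingers, x is the direction in which the jaws open and shut, and the axes are right-handed (so a half turn about z gives the same grasp; the last joint's range is limited). The gripper opens to 93 mm and grips with 3 to 60 N. Pads are 15 mm wide; open, the fingers measure 128 mm over their backs; the gripper's body (75 mm by 188 mm) begins 65 mm behind the grasp point.
Start: joints at [-1.282, 0.615, -0.013, 1.423, 0.008, 1.103, -0.04], TCP at [0.202, 0.618, 0.219] pointing down, gripper open.
Joint ranges: [-3.12, 3.12], [-0.3, 2.06], [-1.34, 1.32], [0.26, 2.42], [-1.36, 4.5], [0.01, 1.98], [-2.84, 2.84]. Speed limits (rad/s): [2.79, 2.79, 3.14, 3.14, 3.14, 3.14, 3.14].

## Interface

Orientations are given as a rotation vector (axis times angle).
In Python, from station import r gives the robot as it stands.
- The arm moves only by the tool drive_tool, never from a script. Its argument "increments" is a list of rows, each a list of 3 entries, a list of its own where there are three numbers: the finger opening in mm, from 0 to 93, then the shift along the tool's x, y, z in mm, then the turn, a rotation vector about the tool's x, y, z in rad. A call has 1 to 20 rows; each row shifts and turns the commanded pose from where the row before left it, along the tool's axes as they then stand; what a row does not reach is not made up. A row lasts 1/8 s, in which the tool goes at most 62.5 mm and 10.7 degrees, less where a joint would pass 70% of its speed; a pose out of reach is approached as far as the arm can. A call is refused whole if a number of a shift passes 62.5 or a number of a turn 0.188, either way. A call with a gripper value outside its range is refused whole. The fingers move at their own pace and stop on an object; the grip force is fixed at half the most. Time passes only in rows, so rows that do not move let the fingers close. It gives the time, the measured TCP pose, the force and the opening at its end, in the units of the state.
- r.state(): the state, without advancing time (a new reading comes with each control period).
- r.read_camera(name): name is "scene" or "top" or "wrist"; returns the picture (420x560x3 uint8, blue, green, red); there is no depth.
- r.camera_model(name): a dict with "camera_matrix" (3x3 intrinsics, pixels), "R" (3x3) and "t" (3): a world point X has camera coordinates R X + t; the wrist camera has in their place "T_tool_cam" (4x4, takes a point from camera to tool coordinates, whose origin is the TCP and whose axes are the tool frame's). Camera axes: x right, y down, z forward; pixel columns grow to the right and rows downward; lengths in m; the calibration is good to about 2 mm. A picture is of the moment at which its call begins: read the wrist's pose just before it. camera_model takes no time and is no camera call.
- r.hand_in(): hands the job in, once; it reports no verdict.
The state is a dict: "clock": time; "joint_pos": joint angles; "dq": joint speeds; "joint_efforts": joint torques, N m; "tool_pos": TCP position; "ee_rot": TCP orientation; "force": force on the tool from outside, world axes, zero at the start; "torque": the same for the moment, N m; "finger_gap": finger opening in m.
Only numpy, scipy, OpenCV 4.12 (cv2) and the standard library are available. Lean on these libraries where they do the work, as an engineer would, in place of code of your own. Each camera call takes 0.05 s, during which the arm holds its last target. There are 200 camera calls.

## Task

Wind the free-standing bench timer: turn its dial clockwise all the way to its stop, then back until its white pointer points at the red tab, and let go. The timer is light and its dial is stiff, so bear down on the dial while you turn it, firmly but with no more than about 30 N, so that the case neither turns nor slides nor tips on its mat. Leave the glassware around it alone.

Things in the scene. Friction and masses are not known exactly. Their poses are not given: they have to be found in the camera images.
- timer: Free-standing interval timer, about 0.3 kg: white square case 92x92 mm on four rubber feet at the corners of a 48 mm square; origin under its centre, on the mat; top face of the case 38 mm above it; x axis towards the rear of the case, z up. Without a steady press of some 8 N or more, turning the stiff dial (0.15 N m) spins the whole case; 12 to 18 N holds it well.
- timer_front (a point): Centre of the black strip on the front face of the case, 46 mm from the dial's axis, 24 mm above the timer's underside.
- dial (a joint): Angle of the timer's black dial (rad): 0 = white pointer towards the rear of the case (timer +x), grows clockwise seen from above, hard stops at 0 and at 2.0. It stays where it is left. Pushing on past the stop turns the whole case.
- dial_top (a point): Top centre of the dial's grip bar, on the dial's axis, 72 mm above the timer's underside. The bar is 14 mm thick, 48 mm long along this point's x axis and 26 mm high, and stands on a disc of 62 mm diameter whose upper face is 25 mm below this point. The white pointer line lies along +x. Disc and bar turn together.
- marker (a joint): Angle of the red tab (rad), same zero and direction as the dial: the dial points at the tab when both are equal. Between 0.9 and 1.5. Stiff, need not be touched.
- marker_tip (a point): Top of the red tab (10x7x4 mm) on the timer's top face, 39.5 mm from the dial's axis; its x axis points outward from the dial's axis.
- mat: Blue bench mat, 140x140x3 mm, fixed; origin at the centre of its underside. The timer stands on it. Mat, case and dial are rigid: once in contact, 1 mm more travel downwards can add over 20 N.
- flask: Conical glass flask with blue content, 74 mm wide, 111 mm high; origin under its centre. Leave alone.
- beaker: Small glass beaker, 52 mm wide, 70 mm high; origin under its centre. Leave alone.
- evap_dish: White porcelain dish, 90 mm wide, 48 mm high; origin under its centre. Leave alone.
- petri_dish: Small glass dish, 50 mm wide, 14 mm high; origin under its centre. Leave alone.

How it is judged:
On the way, in this order (a step that is already met when the one before it is completed fails the run):
1. the dial is wound clockwise up to its stop (within 0.08 rad) (value of joint dial above 1.92 rad), for 0.1 s.
2. the dial is turned back to the red tab (within 0.12 rad) (angle between the x axis of dial_top and the x axis of marker_tip, either way round below 0.12 rad), for 0.2 s.
At the end, for the whole second after the job is handed in: The dial's pointer is within 0.12 rad of the red tab, the case stands level and at rest on the mat, and its centre and front are within 10 mm of where they were at the start (angle between the x axis of dial_top and the x axis of marker_tip, either way round below 0.12 rad and distance of each of timer_front, timer from where it was at the start of the episode below 0.01 m and angle between timer's own z axis and vertical below 0.05 rad and linear speed of timer below 0.01 m/s); the robot touches nothing.
It fails at once if the case turned or slid: its front or its centre more than 12 mm from the start (distance of any of timer_front, timer from where it was at the start of the episode above 0.012 m).
It fails at once if the timer pressed onto the mat with more than 34 N (its own weight of 3 N included) (contact force between timer and mat above 34 N).
It fails at once if the case tipped by more than 0.15 rad (angle between timer's own z axis and vertical above 0.15 rad).
It fails at once if glassware displaced by more than 20 mm (distance of any of flask, beaker, evap_dish, petri_dish from where it was at the start of the episode above 0.02 m).
It also fails if it takes over 45 s, if anything falls off the work surface, if the arm or the gripper's body presses on something with over 40 N, if the wrist force passes 120 N, or if a joint passes its speed limit or range.

## Working session

There is one attempt and no reset: what is moved stays moved. The work goes in short steps, Python scripts to look and compute and a tool call to move; the robot and the scene stay as the last step left them, time stands still between calls to the robot, and variables do not carry over. Pictures are saved under pics/ and viewed, about 8 in all and at most 12, crops included, and the job is handed in when it is done.

Besides the shell and the picture viewer there is one more tool, called as name(argument=value, ...), one argument or row to a line, values as JSON. drive_tool: Moves the arm, as the interface text tells. Its arguments: {"type":"object","properties":{"increments":{"type":"array"}},"required":["increments"]}

```bash
mkdir -p pics
python3 - <<'E'
from station import r
import cv2,numpy as np
s=r.state();print({k:np.round(v,4).tolist() for k,v in s.items()})
for n in("scene","top"):
    cv2.imwrite(f"pics/{n}0.png",r.read_camera(n));m=r.camera_model(n);print(n,m)
print(r.camera_model("wrist"))
E
```

```text
{'clock': 0.0, 'joint_pos': [-1.2815, 0.6159, -0.0126, 1.4249, 0.0081, 1.1033, -0.0404], 'dq': [-0.0, 0.0003, -0.0, 0.001, -0.0002, -0.0007, -0.0032], 'joint_efforts': [0.0004, -45.8939, 0.2089, -16.5745, -0.0611, 0.0205, 0.0002], 'tool_pos': [0.2016, 0.6171, 0.2175], 'ee_rot': [2.5419, 1.8436, -0.0031], 'force': [0.334, 0.0921, 0.488], 'torque': [-0.0461, -0.0021, -0.0208], 'finger_gap': 0.0926}
scene {'camera_matrix': array([[427.62943198,   0.        , 277.10167663],
       [  0.        , 427.62943198, 216.79797126],
       [  0.        ,   0.        ,   1.        ]]), 'R': array([[ 0.45290581, -0.89131951, -0.0206361 ],
       [-0.61522139, -0.29569249, -0.73079996],
       [ 0.64527433,  0.34367932, -0.68227968]]), 't': array([-0.3589576 ,  0.35472986,  0.60754799])}
top {'camera_matrix': array([[381.30761073,   0.        , 283.4094809 ],
       [  0.        , 381.30761073, 215.21639993],
       [  0.        ,   0.        ,   1.        ]]), 'R': array([[ 0.00359733, -0.99997154,  0.00663111],
       [-0.99259514, -0.00437577, -0.12139089],
       [ 0.12141645, -0.00614532, -0.99258263]]), 't': array([-0.11296658,  0.56474005,  0.95623683])}
{'camera_matrix': array([[335.07653343,   0.        , 277.80337501],
       [  0.        , 335.07653343, 217.04295306],
       [  0.        ,   0.        ,   1.        ]]), 'T_tool_cam': array([[ 9.99999822e-01,  3.15234647e-05, -5.96628896e-04,
        -3.54840013e-04],
       [ 1.33743870e-04,  9.61454156e-01,  2.74965247e-01,
        -7.53604151e-02],
       [ 5.82299189e-04, -2.74965278e-01,  9.61453981e-01,
        -1.65935502e-01],
       [ 0.00000000e+00,  0.00000000e+00,  0.00000000e+00,
         1.00000000e+00]])}
```

View pics/scene0.png

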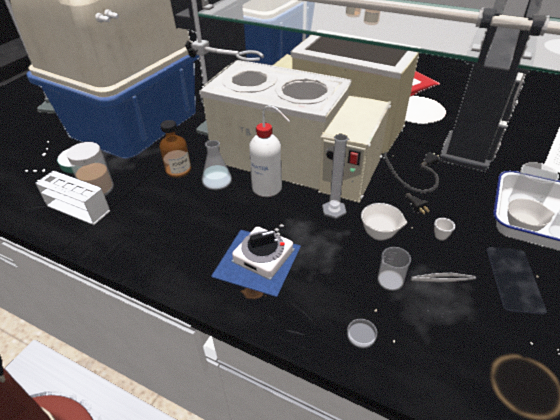

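View pics/top0.png

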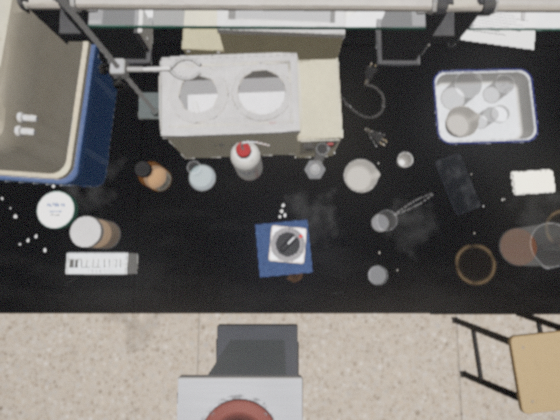

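The scene picture shows the timer on the blue mat at about (263,250), and the top picture shows it at (288,245). The nearest glass is the beaker, about 10 cm away. Next I'll zoom in and compute positions.

```bash
cat > h.py <<'E'
import cv2,numpy as np
from scipy.spatial.transform import Rotation as Ro
from station import r
def ray(name,uv,z,pose=None):
    m=r.camera_model(name);K=m["camera_matrix"]
    d=np.linalg.inv(K)@[*uv,1]
    if name=="wrist":
        T=np.eye(4);T[:3,:3]=Ro.from_rotvec(pose["ee_rot"]).as_matrix();T[:3,3]=pose["tool_pos"]
        T=T@m["T_tool_cam"];o=T[:3,3];d=T[:3,:3]@d
    else: o=-m["R"].T@m["t"];d=m["R"].T@d
    return o+d*(z-o[2])/d[2]
def show(**k):
    s=r.state()
    for n in ("clock","tool_pos","ee_rot","force","torque","finger_gap"): print(n,np.round(s[n],4))
    return s
E
python3 - <<'E'
from h import *
a=cv2.imread("pics/top0.png")[215:285,245:330]
b=cv2.imread("pics/scene0.png")[215:300,205:305]
cv2.imwrite("pics/crop0.png",np.hstack([cv2.resize(a,(486,400),interpolation=2)[:,:310+90],cv2.resize(b,(400,400),interpolation=2)]))
for n,uv in [("timer",(288,245)),("mat",(284,249)),("beaker",(384,221)),("petri",(377,275)),("flask",(202,177)),("evap",(360,176))]: print(n,ray("top",uv,.04 if n!="mat" else .003))
E
```

```text
timer [ 0.48775884 -0.12270628  0.04      ]
mat [ 0.47874489 -0.11279507  0.003     ]
beaker [ 0.5506337  -0.37075433  0.04      ]
petri [ 0.41257703 -0.34900852  0.04      ]
flask [0.66423375 0.10245587 0.04      ]
evap [ 0.66901335 -0.31110097  0.04      ]
```

View pics/crop0.png

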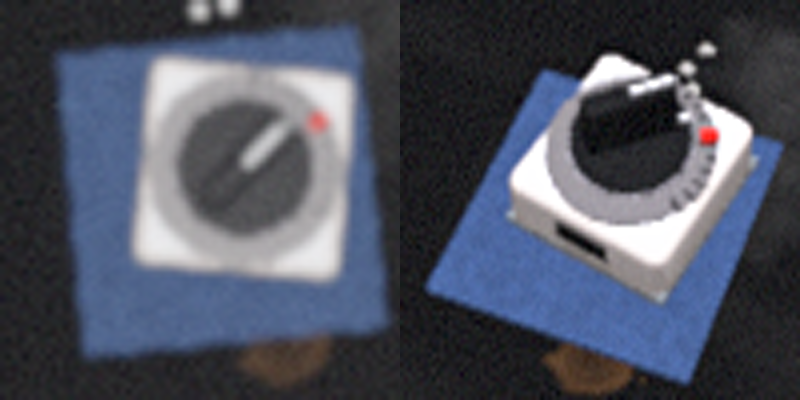

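The timer is at about (0.488,-0.123) in world coordinates. The pointer sits roughly 0.7 rad from the rear, and the red tab is at about 0.96 rad. I'll swing over above it with the jaws across the bar.

drive_tool(
  increments=[
    [93, [0, 0, -30], [0, 0, 0.157]],
    [93, [0, 0, -30], [0, 0, 0.157]],
    [93, [0, 0, -30], [0, 0, 0.157]],
    [93, [-10.5, 54.4, 0], [0, 0, 0]],
    [93, [-10.5, 54.4, 0], [0, 0, 0]],
    [93, [-10.5, 54.4, 0], [0, 0, 0]],
    [93, [-10.5, 54.4, 0], [0, 0, 0]],
    [93, [-10.5, 54.4, 0], [0, 0, 0]],
    [93, [-10.5, 54.4, 0], [0, 0, 0]],
    [93, [-10.5, 54.4, 0], [0, 0, 0]],
    [93, [-10.5, 54.4, 0], [0, 0, 0]],
    [93, [-34, 41.5, 0], [0, 0, 0]],
    [93, [-34, 41.5, 0], [0, 0, 0]],
    [93, [-34, 41.5, 0], [0, 0, 0]],
    [93, [-34, 41.5, 0], [0, 0, 0]],
    [93, [-34, 41.5, 0], [0, 0, 0]],
    [93, [-34, 41.5, 0], [0, 0, 0]],
    [93, [-34, 41.5, 0], [0, 0, 0]],
  ],
)

```text
clock: 2.35
tool_pos: [0.486, -0.1248, 0.3084]
ee_rot: [-2.902, -1.201, 0.001]
force: [0.5, 0.3, -0.0]
finger_gap: 0.0927
```

drive_tool(
  increments=[
    [93, [0, 0, 50], [0, 0, 0]],
    [93, [0, 0, 50], [0, 0, 0]],
    [93, [0, 0, 0], [0, 0, 0]],
  ],
)

```text
clock: 2.72
tool_pos: [0.4834, -0.1225, 0.2056]
ee_rot: [-2.899, -1.198, 0.012]
force: [-0.0, 0.0, 1.1]
finger_gap: 0.0929
```

Run:
```python
from h import *
s=show();print(s["joint_pos"]);np.savez("p1.npz",tool_pos=s["tool_pos"],ee_rot=s["ee_rot"])
cv2.imwrite("pics/w1.png",r.read_camera("wrist"))
```

```text
clock 2.725
tool_pos [ 0.4834 -0.1225  0.2056]
ee_rot [-2.8986 -1.1978  0.0123]
force [-0.0025  0.0115  1.0603]
torque [-0.0717 -0.0012  0.0001]
finger_gap 0.0929
[-0.05065577  0.41835299  0.36313785  1.87060752 -0.18502342  0.89501539
  1.18518012]
```

View pics/w1.png

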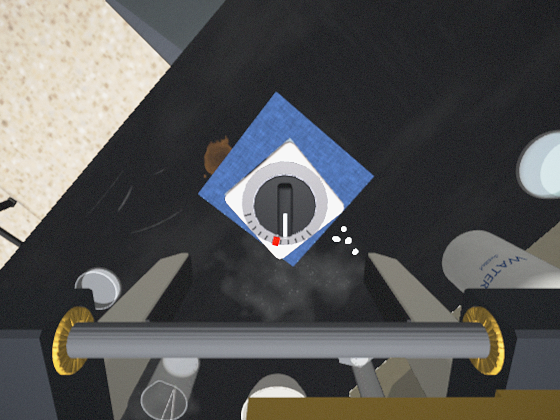

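The wrist view shows the timer dial centre at about (285,205), with the bar near-vertical in the image and the pointer facing down. The red tab is at (277,241). Nothing else is near the timer. Next I'll fit the disc, pointer and tab.

```bash
cat >> h.py <<'E'
def fit(im,pose,tag,box):
    x0,x1,y0,y1=box
    hsv=cv2.cvtColor(im,cv2.COLOR_BGR2HSV).astype(int);H,S,V=[hsv[...,i] for i in range(3)]
    w=np.zeros(V.shape,bool);w[y0:y1,x0:x1]=1
    big=lambda m:max(cv2.findContours(m.astype(np.uint8),0,1)[0],key=cv2.contourArea)
    red=(S>130)&((H<10)|(H>170))&w
    ry,rx=np.nonzero(red);R=ray("wrist",(rx.mean(),ry.mean()),.045,pose)
    case=cv2.convexHull(big((S<60)&(V>150)&w))
    m=np.zeros(V.shape,np.uint8);cv2.drawContours(m,[case],-1,1,-1);m=cv2.erode(m,np.ones((5,5)))>0
    dark=big(cv2.morphologyEx((m&(V<110)&(S<120)).astype(np.uint8),2,np.ones((3,3))))
    P=np.array([ray("wrist",p,.05,pose)[:2] for p in cv2.convexHull(dark)[:,0]])
    (c,rad)=cv2.minEnclosingCircle((P*1000).astype(np.float32))
    C=np.array([ray("wrist",p,.041,pose)[:2] for p in case[:,0]])
    rc=cv2.minAreaRect((C*1000).astype(np.float32))
    dm=np.zeros(V.shape,np.uint8);cv2.drawContours(dm,[cv2.convexHull(dark)],-1,1,-1)
    dm=cv2.erode(dm,np.ones((7,7)))
    wl=big((dm>0)&(V>150)&(S<70))
    W=np.array([ray("wrist",p,.075,pose)[:2] for p in wl[:,0]])*1000
    l=cv2.minAreaRect(W.astype(np.float32))
    vx,vy,_,_=cv2.fitLine(W.astype(np.float32),2,0,.01,.01).ravel()
    print(tag,"red",R[:2]*1000,"disc",c,rad,"case",rc,"ptr",l,"dir",np.degrees(np.arctan2(vy,vx)))
    d=R[:2]*1000-rc[0];print("red angle about case",np.degrees(np.arctan2(d[1],d[0])),np.hypot(*d))
    v=im.copy();cv2.drawContours(v,[case],-1,(0,255,0),1);cv2.drawContours(v,[dark],-1,(255,0,255),1);cv2.drawContours(v,[wl],-1,(0,255,255),1)
    k=600//max(x1-x0,y1-y0);cv2.imwrite(f"pics/{tag}.png",cv2.resize(v[y0:y1,x0:x1],None,fx=k,fy=k))
E
python3 - <<'E'
from h import *
fit(cv2.imread("pics/w1.png"),np.load("p1.npz"),"f1",(215,355,130,260))
E
```

```text
f1 red [ 511.00010486 -154.72811483] disc (490.4265441894531, -121.49225616455078) 30.8101806640625 case ((488.98394775390625, -120.48544311523438), (90.47386169433594, 91.4657211303711), 85.05480194091797) ptr ((497.0457763671875, -128.36529541015625), (2.7951226234436035, 18.317699432373047), 45.13591384887695) dir -45.305054
red angle about case -57.26120900352093 40.709602552688864
```

View pics/f1.png

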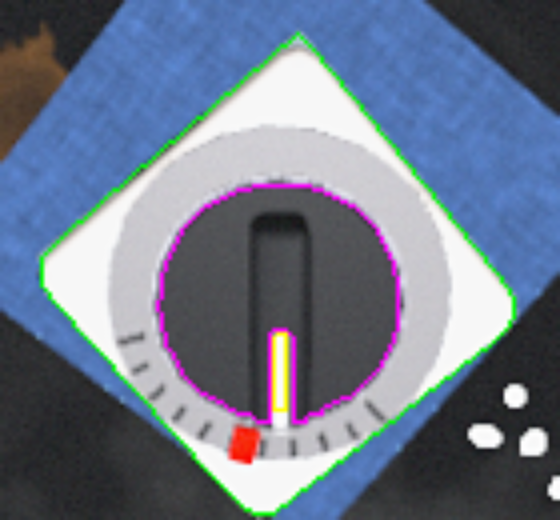

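The fit is clean. The dial centre is at (489.8,-121.2) mm, the pointer at -45.3°, the red tab at about -57.7° and the case yaw at -5°. I need about 74° clockwise, then about 62° back.

```bash
cat >> h.py <<'E'
def rel(x,y,z,yaw):
    """tool-frame shift (mm) and turn to reach a vertical tool, yaw of tool x (deg)"""
    s=r.state();R=Ro.from_rotvec(s["ee_rot"]);a=np.radians(yaw)
    G=Ro.from_matrix(np.array([[np.cos(a),np.sin(a),0],[np.sin(a),-np.cos(a),0],[0,0,-1]]))
    print("shift",np.round(R.inv().apply(np.array([x,y,z])-s["tool_pos"]*1000),2),"turn",np.round((R.inv()*G).as_rotvec(),4))
E
python3 -c "
from h import *
rel(489.8,-121.2,100,44.7)"
```

```text
shift [  4.6    1.94 108.03] turn [-0.0027  0.002   0.0038]
```

drive_tool(
  increments=[
    [42, [2.3, 1, 50], [-0.003, 0.002, 0.004]],
    [42, [2.3, 1, 50], [0, 0, 0]],
    [42, [0, 0, 5], [0, 0, 0]],
    [42, [0, 0, 0], [0, 0, 0]],
    [42, [0, 0, 0], [0, 0, 0]],
  ],
)

```text
clock: 3.4
tool_pos: [0.493, -0.1222, 0.1061]
ee_rot: [2.901, 1.193, 0.011]
force: [0.3, -0.3, -0.4]
finger_gap: 0.0478
```

Run:
```python
from h import *
s=show();im=r.read_camera("wrist");cv2.imwrite("pics/w2.png",im);rel(489.8,-121.2,54,44.7)
```

```text
clock 3.4
tool_pos [ 0.493  -0.1222  0.1061]
ee_rot [2.9011 1.1926 0.0112]
force [ 0.3258 -0.3018 -0.3945]
torque [-0.0357  0.0343 -0.0202]
finger_gap 0.0478
shift [-1.68 -3.04 51.84] turn [ 0.0068 -0.0045 -0.0002]
```

View pics/w2.png

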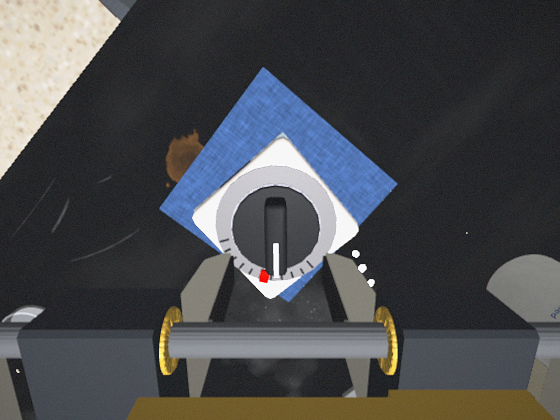

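From nearer, the dial centre is at about (275,228) and the red tab at (264,276). The fingers are still short of it, with clear space on both sides. I'll refit.

Run:
```python
from h import *
s=r.state();fit(cv2.imread("pics/w2.png"),s,"f2",(180,370,120,300))
```

```text
f2 red [ 510.55671363 -154.77895512] disc (491.58612060546875, -122.57142639160156) 33.05095672607422 case ((488.5909118652344, -119.87234497070312), (90.01121520996094, 90.83547973632812), 85.14989471435547) ptr ((497.43524169921875, -128.69581604003906), (3.2009336948394775, 19.838165283203125), 44.69281768798828) dir -44.94744
red angle about case -57.81888394051942 41.242791850161005
```

drive_tool(
  increments=[
    [40, [0, 0, 0], [0.007, -0.0045, 0]],
    [40, [-1.6, -3.3, 16], [0, 0, 0]],
    [40, [0, 0, 20], [0, 0, 0]],
    [40, [0, 0, 10], [0, 0, 0]],
    [40, [0, 0, 0], [0, 0, 0]],
    [40, [0, 0, 0], [0, 0, 0]],
  ],
)

```text
clock: 4.2
tool_pos: [0.4881, -0.1206, 0.0583]
ee_rot: [-2.904, -1.194, 0.005]
force: [-0.9, -0.9, -0.2]
finger_gap: 0.0398
```

Run:
```python
from h import *
s=show();rel(489.5,-121,52,44.7)
```

```text
clock 4.2
tool_pos [ 0.4881 -0.1206  0.0583]
ee_rot [-2.9039 -1.1936  0.0046]
force [-0.9458 -0.8693 -0.2086]
torque [-0.0588  0.0041 -0.0141]
finger_gap 0.0398
shift [0.74 1.32 6.27] turn [-0.0029  0.002  -0.0002]
```

drive_tool(
  increments=[
    [40, [0.7, 1.3, 0], [-0.003, 0.002, 0]],
    [30, [0, 0, 3.5], [0, 0, 0]],
    [20, [0, 0, 0], [0, 0, 0]],
    [20, [0, 0, 0], [0, 0, 0]],
  ],
)

```text
clock: 4.7
tool_pos: [0.4889, -0.1208, 0.0542]
ee_rot: [-2.905, -1.194, 0.001]
force: [-0.2, 0.4, 0.5]
finger_gap: 0.0207
```

Run:
```python
from h import *
s=show();rel(489.5,-121,50,44.7)
im=r.read_camera("wrist");cv2.imwrite("pics/w3.png",cv2.resize(im[130:380,150:400],None,fx=2.4,fy=2.4))
```

```text
clock 4.7
tool_pos [ 0.4889 -0.1208  0.0542]
ee_rot [-2.9050e+00 -1.1941e+00  1.5000e-03]
force [-0.2192  0.402   0.5317]
torque [-0.066  -0.0014 -0.0525]
finger_gap 0.0207
shift [0.28 0.6  4.18] turn [-0.0011  0.0006 -0.0002]
```

View pics/w3.png

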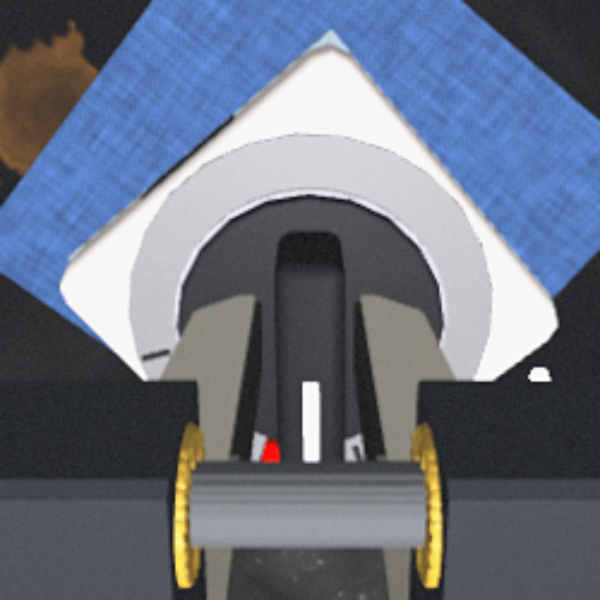

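The bar is centred between the pads. I'll feel for the disc in small steps.

drive_tool(
  increments=[
    [20, [0.2, 0.5, 2], [0, 0, 0]],
    [20, [0, 0, 0.7], [0, 0, 0]],
    [20, [0, 0, 0], [0, 0, 0]],
  ],
)

```text
clock: 5.12
tool_pos: [0.4894, -0.121, 0.0514]
ee_rot: [-2.905, -1.194, 0.002]
force: [-1.4, -0.1, -0.3]
finger_gap: 0.02
```

drive_tool(
  increments=[
    [20, [0, 0, 0.4], [0, 0, 0]],
    [20, [0, 0, 0], [0, 0, 0]],
  ],
)

```text
clock: 5.38
tool_pos: [0.4894, -0.121, 0.0511]
ee_rot: [-2.905, -1.194, 0.001]
force: [-0.6, -0.8, -0.3]
finger_gap: 0.0201
```

drive_tool(
  increments=[
    [20, [0, 0, 0.4], [0, 0, 0]],
    [20, [0, 0, 0], [0, 0, 0]],
  ],
)

```text
clock: 5.62
tool_pos: [0.4894, -0.121, 0.0507]
ee_rot: [-2.905, -1.194, 0.001]
force: [0.3, 0.5, -0.8]
finger_gap: 0.0201
```

drive_tool(
  increments=[
    [20, [0, 0, 0.3], [0, 0, 0]],
    [20, [0, 0, 0], [0, 0, 0]],
  ],
)

```text
clock: 5.88
tool_pos: [0.4894, -0.121, 0.0504]
ee_rot: [-2.905, -1.194, 0.001]
force: [-0.1, 0.6, 0.6]
finger_gap: 0.0199
```

drive_tool(
  increments=[
    [20, [0, 0, 0.3], [0, 0, 0]],
    [20, [0, 0, 0], [0, 0, 0]],
  ],
)

```text
clock: 6.12
tool_pos: [0.4894, -0.121, 0.0504]
ee_rot: [-2.905, -1.194, 0.001]
force: [-0.7, -0.6, 3.3]
finger_gap: 0.0198
```

Contact at z=0.0504, reading 3.3 N. Now I'll grip.

drive_tool(
  increments=[
    [8, [0, 0, 0], [0, 0, 0]],
    [8, [0, 0, 0], [0, 0, 0]],
    [8, [0, 0, 0], [0, 0, 0]],
  ],
)

```text
clock: 6.5
tool_pos: [0.4899, -0.121, 0.0503]
ee_rot: [-2.905, -1.195, -0.0]
force: [0.0, 0.6, 4.9]
finger_gap: 0.0137
```

drive_tool(
  increments=[
    [8, [0, 0, 0.3], [0, 0, 0]],
    [8, [0, 0, 0], [0, 0, 0]],
  ],
)

```text
clock: 6.75
tool_pos: [0.4899, -0.121, 0.0503]
ee_rot: [-2.905, -1.195, -0.0]
force: [-0.6, 0.6, 7.3]
finger_gap: 0.0144
```

drive_tool(
  increments=[
    [8, [0, 0, 0.5], [0, 0, 0]],
    [8, [0, 0, 0], [0, 0, 0]],
  ],
)

```text
clock: 7.0
tool_pos: [0.4899, -0.121, 0.0503]
ee_rot: [-2.905, -1.194, -0.001]
force: [-1.2, 1.5, 10.0]
finger_gap: 0.0142
```

drive_tool(
  increments=[
    [8, [0, 0, 0.4], [0, 0, 0]],
    [8, [0, 0, 0], [0, 0, 0]],
  ],
)

```text
clock: 7.25
tool_pos: [0.4899, -0.121, 0.0502]
ee_rot: [-2.905, -1.194, -0.001]
force: [-2.6, 0.5, 14.3]
finger_gap: 0.0137
```

drive_tool(
  increments=[
    [8, [0, 0, 0], [0, 0, 0.06]],
    [8, [0, 0, 0], [0, 0, 0.06]],
    [8, [0, 0, 0], [0, 0, 0.06]],
  ],
)

```text
clock: 7.62
tool_pos: [0.4899, -0.121, 0.0502]
ee_rot: [-3.001, -0.927, -0.001]
force: [-1.1, 1.5, 13.7]
finger_gap: 0.0135
```

Run:
```python
from h import *
show()
```

```text
clock 7.625
tool_pos [ 0.4899 -0.121   0.0502]
ee_rot [-3.0013e+00 -9.2660e-01 -9.0000e-04]
force [-1.0733  1.5011 13.6621]
torque [0.2046 0.4888 0.1301]
finger_gap 0.0135
```

The moment is about 0.13 N m, so the dial is slipping round as intended. Continuing.

drive_tool(
  increments=[
    [8, [0, 0, 0], [0, 0, 0.08]],
    [8, [0, 0, 0], [0, 0, 0.08]],
    [8, [0, 0, 0], [0, 0, 0.08]],
    [8, [0, 0, 0], [0, 0, 0.08]],
  ],
)

```text
clock: 8.12
tool_pos: [0.4898, -0.1211, 0.0502]
ee_rot: [-3.111, -0.435, -0.001]
force: [-2.4, 1.8, 13.7]
finger_gap: 0.0139
```

drive_tool(
  increments=[
    [8, [0, 0, 0], [0, 0, 0.08]],
    [8, [0, 0, 0], [0, 0, 0.08]],
    [8, [0, 0, 0], [0, 0, 0.08]],
    [8, [0, 0, 0], [0, 0, 0.08]],
  ],
)

```text
clock: 8.62
tool_pos: [0.4897, -0.1211, 0.0503]
ee_rot: [-3.14, 0.066, -0.0]
force: [-2.1, 2.5, 14.4]
finger_gap: 0.0139
```

Run:
```python
from h import *
s=show();x=Ro.from_rotvec(s["ee_rot"]).as_matrix()[:,0];print(np.degrees(np.arctan2(x[1],x[0])))
im=r.read_camera("wrist");cv2.imwrite("pics/w4.png",cv2.resize(im[130:380,130:430],None,fx=2,fy=2))
```

```text
clock 8.625
tool_pos [ 0.4897 -0.1211  0.0503]
ee_rot [-3.14e+00  6.58e-02 -2.00e-04]
force [-2.1032  2.4922 14.3833]
torque [0.2215 0.5823 0.1427]
finger_gap 0.0139
-2.40200517604944
```

View pics/w4.png

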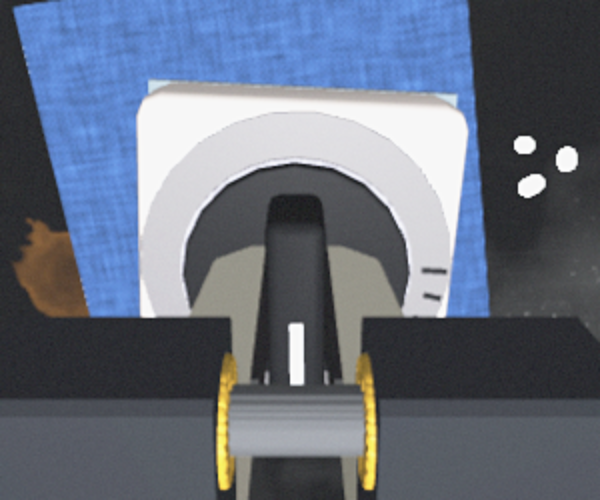

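The case is unmoved, with its edge still at about -5° yaw, and the pointer is at -92°. About 0.47 rad remains to the stop, so I'll take the last part carefully while watching torque.

drive_tool(
  increments=[
    [8, [0, 0, 0], [0, 0, 0.08]],
    [8, [0, 0, 0], [0, 0, 0.08]],
    [8, [0, 0, 0], [0, 0, 0.08]],
    [8, [0, 0, 0], [0, 0, 0.08]],
    [8, [0, 0, 0], [0, 0, 0.08]],
    [8, [0, 0, 0], [0, 0, 0.03]],
  ],
)

```text
clock: 9.43
tool_pos: [0.4895, -0.1211, 0.0502]
ee_rot: [-3.054, 0.732, 0.001]
force: [-2.0, 1.1, 13.8]
finger_gap: 0.0138
```

```bash
cat > q.py <<'E'
from h import *
s=show();x=Ro.from_rotvec(s["ee_rot"]).as_matrix()[:,0];print(np.degrees(np.arctan2(x[1],x[0])))
E
python3 q.py
```

```text
clock 9.425
tool_pos [ 0.4895 -0.1211  0.0502]
ee_rot [-3.0541e+00  7.3220e-01  6.0000e-04]
force [-1.9665  1.0666 13.7803]
torque [0.2519 0.6586 0.1321]
finger_gap 0.0138
-26.962491628431366
```

drive_tool(
  increments=[
    [8, [0, 0, 0], [0, 0, 0.02]],
    [8, [0, 0, 0], [0, 0, 0]],
  ],
)

```text
clock: 9.68
tool_pos: [0.4896, -0.1211, 0.0502]
ee_rot: [-3.047, 0.761, 0.0]
force: [-1.8, 2.1, 14.7]
finger_gap: 0.0138
```

```bash
python3 q.py
```

```text
clock 9.675
tool_pos [ 0.4896 -0.1211  0.0502]
ee_rot [-3.0469e+00  7.6120e-01  5.0000e-04]
force [-1.7751  2.1153 14.7301]
torque [0.3286 0.6143 0.0878]
finger_gap 0.0138
-28.05383112783592
```

drive_tool(
  increments=[
    [8, [0, 0, 0], [0, 0, 0.02]],
    [8, [0, 0, 0], [0, 0, 0]],
  ],
)

```text
clock: 9.93
tool_pos: [0.4896, -0.1211, 0.0502]
ee_rot: [-3.039, 0.792, 0.001]
force: [-2.4, 0.9, 14.4]
finger_gap: 0.0139
```

```bash
python3 q.py
```

```text
clock 9.925
tool_pos [ 0.4896 -0.1211  0.0502]
ee_rot [-3.039e+00  7.917e-01  6.000e-04]
force [-2.4203  0.9054 14.3944]
torque [0.3373 0.5878 0.1096]
finger_gap 0.0139
-29.20417446551946
```

drive_tool(
  increments=[
    [8, [0, 0, 0], [0, 0, 0.02]],
    [8, [0, 0, 0], [0, 0, 0]],
  ],
)

```text
clock: 10.18
tool_pos: [0.4896, -0.1211, 0.0502]
ee_rot: [-3.031, 0.821, 0.001]
force: [-2.0, 2.1, 16.2]
finger_gap: 0.014
```

```bash
python3 q.py
```

```text
clock 10.175
tool_pos [ 0.4896 -0.1211  0.0502]
ee_rot [-3.0312e+00  8.2140e-01  6.0000e-04]
force [-1.9741  2.138  16.2491]
torque [0.3277 0.636  0.1784]
finger_gap 0.014
-30.3250218751201
```

The holding torque rose to 0.18 N m at pointer ≈ -120°, so the stop is reached. Now turning back about 62.6° = 1.09 rad.

drive_tool(
  increments=[
    [8, [0, 0, 0], [0, 0, -0.06]],
    [8, [0, 0, 0], [0, 0, -0.08]],
    [8, [0, 0, 0], [0, 0, -0.08]],
    [8, [0, 0, 0], [0, 0, -0.08]],
    [8, [0, 0, 0], [0, 0, -0.08]],
    [8, [0, 0, 0], [0, 0, -0.08]],
  ],
)

```text
clock: 10.92
tool_pos: [0.4897, -0.1211, 0.0503]
ee_rot: [-3.139, 0.108, -0.0]
force: [-2.0, 1.2, 14.5]
finger_gap: 0.0142
```

drive_tool(
  increments=[
    [8, [0, 0, 0], [0, 0, -0.08]],
    [8, [0, 0, 0], [0, 0, -0.08]],
    [8, [0, 0, 0], [0, 0, -0.08]],
    [8, [0, 0, 0], [0, 0, -0.08]],
    [8, [0, 0, 0], [0, 0, -0.08]],
    [8, [0, 0, 0], [0, 0, -0.08]],
    [8, [0, 0, 0], [0, 0, -0.08]],
    [8, [0, 0, 0], [0, 0, -0.07]],
    [8, [0, 0, 0], [0, 0, 0]],
    [8, [0, 0, 0], [0, 0, 0]],
  ],
)

```text
clock: 12.18
tool_pos: [0.4899, -0.1211, 0.0503]
ee_rot: [-3.019, -0.868, -0.001]
force: [-1.9, 1.5, 14.4]
finger_gap: 0.0136
```

```bash
python3 q.py
python3 - <<'E'
from h import *
im=r.read_camera("wrist");cv2.imwrite("pics/w5.png",cv2.resize(im[130:380,130:430],None,fx=2,fy=2))
E
```

```text
clock 12.175
tool_pos [ 0.4899 -0.1211  0.0503]
ee_rot [-3.0186e+00 -8.6800e-01 -1.1000e-03]
force [-1.9172  1.5052 14.4362]
torque [0.2108 0.439  0.0221]
finger_gap 0.0136
32.084363824136716
```

View pics/w5.png

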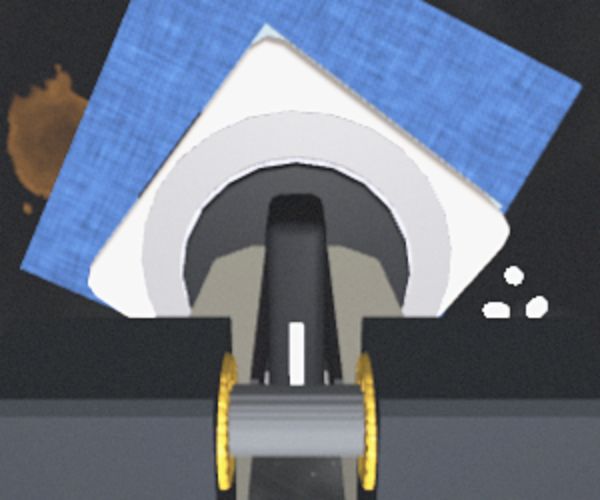

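The tool is at yaw 32.1°, so the pointer is at -57.9°, and the case is unmoved. The tab is hidden behind the gripper. I'll ease the press, open, rise and check.

drive_tool(
  increments=[
    [8, [0, 0, -0.8], [0, 0, 0]],
    [25, [0, 0, 0], [0, 0, 0]],
    [40, [0, 0, 0], [0, 0, 0]],
    [40, [0, 0, -1], [0, 0, 0]],
    [40, [0, 0, -10], [0, 0, 0]],
    [40, [0, 0, -25], [0, 0, 0]],
    [40, [0, 0, -50], [0, 0, 0]],
    [40, [0, 0, -50], [0, 0, 0]],
    [40, [0, 0, 0], [0, 0, 0]],
    [40, [0, 0, 0], [0, 0, 0]],
  ],
)

```text
clock: 13.48
tool_pos: [0.4888, -0.1206, 0.1852]
ee_rot: [-3.018, -0.868, 0.003]
force: [0.4, 0.3, -0.7]
finger_gap: 0.0399
```

```bash
python3 q.py
python3 - <<'E'
from h import *
s=r.state();im=r.read_camera("wrist");cv2.imwrite("pics/w6.png",im)
fit(im,s,"f6",(205,355,120,270))
E
```

```text
clock 13.475
tool_pos [ 0.4888 -0.1206  0.1852]
ee_rot [-3.0176 -0.8683  0.0033]
force [ 0.3581  0.3475 -0.6938]
torque [-0.0532  0.0414  0.0316]
finger_gap 0.0399
32.10495646970634
f6 red [ 510.6176853  -154.84396007] disc (490.3501281738281, -121.8044204711914) 31.06280517578125 case ((489.60711669921875, -119.92924499511719), (91.31180572509766, 90.49263000488281), 84.87574768066406) ptr ((495.8893737792969, -129.79537963867188), (3.485274314880371, 18.10024642944336), 32.13428497314453) dir -57.26059
red angle about case -58.96180459189375 40.749003930417715
```

View pics/f6.png

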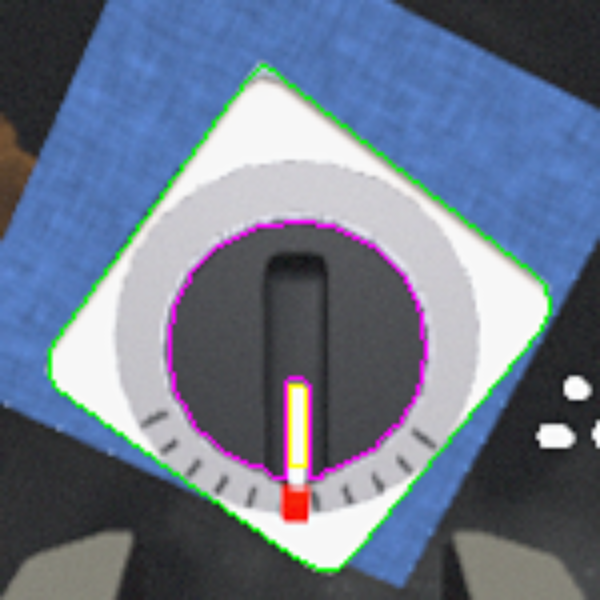

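The pointer lines up with the red tab to within about 1°, the case has moved less than 1 mm, and the gripper is clear. Handing in.

```bash
python3 -c "
from station import r
print(r.hand_in())"
```

```text
the job is handed in; nothing more can be done
None
```

I wound the timer's dial clockwise to its stop, turned it back until the pointer met the red tab, let go and handed the job in at about 13.5 s. The hand-in gives no verdict.

- **Pressing:** I gripped the bar with the fingertips resting on the dial's disc and held about 14–16 N throughout.
- **Stop reached:** the dial turned with a moment of about 0.14 N m. The holding moment then rose to 0.18 N m with the pointer at about -120° in the world frame, which matches the 2.0 rad stop. I judged the stop from that torque and angle; the tab was hidden behind the gripper at that point.
- **Pointer against tab:** in the last wrist picture the pointer is at -57.3° to -57.9° and the tab at about -58° to -59°. That is within roughly 0.03 rad, against a limit of 0.12.
- **Case position:** the tab's position agrees with the first measurement to about 0.4 mm, and the case yaw to about 0.2°.
- **Clearance:** the gripper was about 110 mm above the dial with nothing in it. The glassware was never approached, and I did not take a separate final picture of it.

One disagreement: the fitted case centre varied by about 1 mm between views, which I put down to measurement noise. One dial-disc fit came out too large, so I did not use it.

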